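Spot-cure a touched-up lacquer sample under a dead-man shutter

ROBOT

A 6-joint arm with a two-finger parallel gripper is mounted at the origin on a cart in front of the work surface, level with it; the furniture and walls round the work are solid. World frame = base frame: x ahead of the robot, y to its left, z up, the work surface at z = 0. Lengths are in mm, angles in rad, forces in N, time in s.
With the tool pointing down it reaches from about 350 to 875 mm from the base axis. Payload 15.5 kg.
Tool frame: the origin (TCP) lies at the very end of the fingers, on their centre line; the grasp point (between the pads) lies 19 mm behind it (robot.tcp_to_grasp is the distance from the TCP to the grasp point, in mm); z points along the fingers, y is the line along which they close (so a half turn about z gives the same grasp; the last joint's range is limited). The gripper opens to 85 mm and grips with 20 to 120 N. Pads are 22 mm wide; open, the fingers measure 114 mm over their backs; the gripper's body (76 mm by 85 mm) begins 54 mm behind the grasp point. The pads swing forward as they close: fully open they stand 13 mm farther back than shut.
Start: joints at [-1.208, 0.494, 1.345, -0, 1.302, -0.096], TCP at [276.236, -560.643, 231.277] pointing down, gripper open.
Joint ranges: [-2.91, 2.91], [-0.82, 2.16], [0.22, 2.67], [-1.22, 4.37], [0.12, 2.79], [-3.08, 3.08]. Speed limits (rad/s): [1.89, 1.89, 2.57, 3.01, 3.01, 3.01].

INTERFACE

Orientations are given as a unit quaternion [x, y, z, w].
In Python, from rig import robot gives the robot as it stands. The module is installed in compiled form; this text tells all that it offers.
- The arm moves only by the tool carry_out, never from a script. Its argument "rows" is a list of rows, each a list of 7 numbers: the shift along the tool's x, y, z in m, then the turn, a rotation vector about the tool's x, y, z in degrees, then the finger opening in m, from 0 to 0.0854. A call has exactly 8 rows; each row shifts and turns the commanded pose from where the row before left it, along the tool's axes as they then stand; what a row does not reach is not made up. A row lasts 1/12 s, in which the tool goes at most 41.7 mm and 7.16 degrees, less where a joint would pass 70% of its speed; a pose out of reach is approached as far as the arm can. A call with a gripper value outside its range is refused whole. The fingers move at their own pace and stop on an object; the grip force is fixed at half the most. Time passes only in rows, so rows that do not move let the fingers close, or fill a call up. It gives the time, the measured TCP pose, the force, the opening and the grip force at its end, in the units of the state.
- robot.read_state(): the state, without advancing time (a new reading comes with each control period).
- robot.grab_frame(name): name is "scene" or "side" or "wrist"; returns a dict with "color" (480x640x3 uint8, red, green, blue), "K" (3x3 intrinsics, pixels), "world_to_cam" (4x4, takes a point from world to camera coordinates); the wrist camera has in their place "hand_eye" (4x4, takes a point from camera to tool coordinates, whose origin is the TCP and whose axes are the flange's). Camera axes: x right, y down, z forward; pixel columns grow to the right and rows downward; lengths in mm; the calibration is good to about 2 mm. A picture is of the moment at which its call begins: read the wrist's pose just before it. There is no depth.
- robot.finish_job(): hands the job in; it is judged then, once.
The state is a dict: "time": time; "q": joint angles; "dq": joint speeds; "tau": joint torques, N m; "tool_pos": TCP position; "tool_rot": TCP orientation; "wrist_force": force on the tool from outside, world axes, zero at the start; "torque": the same for the moment, N m; "opening": finger opening in mm; "grasp_force": force on a finger pad.
Only numpy, scipy, OpenCV 4.12 (cv2) and the standard library are available. Lean on these libraries where they do the work, as an engineer would, in place of code of your own. Each camera call takes 0.05 s, during which the arm holds its last target. There are 200 camera calls.

TASK

Cure the touch-up on the sample: stand the black torch (already lit) upright, lens down, fully seated in the round collar on top of the curing stand, and let go of it, with the shutter still shut. Then pull the stand's spring-return shutter out by its black tab until the red pointer stands level with the line on the yellow index block, and finish while still holding it there: it springs shut if let go. Leave the touch-up bottle, the green-lidded jar and the paint gauge alone.

Things in the scene. Friction and masses are not known exactly. Their poses are not given: they have to be found in the camera images.
- stand: grey curing stand fixed to the bench, base 280 x 130 mm, deck top 64 mm up; its front faces roughly the robot. Origin on the bench below the collar's centre; x to its rear, against the pull, y left, z up. It is to the right since a solid blue air hose hangs by the robot's left (x 0.05, y 0.21 m): an arm with its shoulder out to the left stays turned right; tilting the tool to the right helps
- seat (a point): centre of the collar's floor, on the deck top, 64 mm above the bench; the torch's lens end rests here. Aluminium collar: bore 36 mm, 14 mm high, the top 6 mm flared to about 45 mm; the floor has a 26 mm light window, closed below by the shutter
- shutter: steel shutter plate sliding under the deck and between the guides; pulled out along the stand's -x; its origin coincides with the stand's when shut. Travel 0 to 55 mm. A spring returns it: about 4 N when shut, 12 N at 45 mm out, plus light friction
- tab (a point): grip point in the shutter's upright black pull tab, 88 mm above the bench, on the middle plane of the slide; 120 mm in front of the collar's axis when shut. The tab is 12 mm thick along the pull, 48 mm wide across it, and stands clear from 58 to 100 mm above the bench
- pointer (a point): tip of the small red pointer that moves with the shutter, 50 mm to the left of the middle plane, level along the pull with the middle of the tab's thickness; 60 mm above the bench, over the left guide (guide tops 56 mm, reaching 200 mm in front of the collar's axis), which has fine black graduations every 5 mm
- index_line (a point): black line across the top of the yellow index block (14 x 10 x 16 mm) clamped to the outer side of the left guide, 56 mm left of the middle plane and 60.5 mm above the bench; its frame is parallel to the stand's. It is set 28 to 45 mm in front of the shut pointer and does not move
- torch: dark grey-black ribbed torch standing on its lens end, 31 mm in diameter, 109 mm tall, about 0.11 kg; origin at the centre of its underside (the lens), z up along the torch
- touchup_bottle: grey touch-up paint bottle with a black brush cap, 26 mm in diameter, 74 mm tall, standing; origin at the centre of its underside; bystander
- jar_green: white jar with a green lid, 64 mm in diameter, 56 mm tall; origin at the centre of its underside; bystander
- paint_gauge: dark hand-held paint thickness gauge lying flat, 46 x 111 x 24 mm, on the bench to the left of the stand; origin at the centre of its underside; bystander
There are look-alikes about, which are no part of the job. What is shaped like the torch but orange is not meant.

How it is judged:
By the outcome, as a careful person would: the job done as asked, in the order asked, and still so for the second after the job is handed in, while the arm keeps its last pose, push and grip.
It also fails if it takes over 43 s, if anything falls off the work surface, if the arm or the gripper's body presses on something with over 40 N, if the wrist force passes 120 N, or if a joint passes its speed limit or range.

## Working session

There is one attempt and no reset: what is moved stays moved. The work goes in short steps, Python scripts to look and compute and a tool call to move; the robot and the scene stay as the last step left them, time stands still between calls to the robot, and variables do not carry over. Pictures are saved under pics/ and viewed, at most 10 in all, crops included, and the job is handed in when it is done.

Besides the shell and the picture viewer there is one more tool, called after "Request:" by a JSON object that holds its "fn" and its "kwargs". carry_out: Moves the arm, as the interface text tells. Its arguments: {"type":"object","properties":{"rows":{"type":"array"}},"required":["rows"]}

```bash
mkdir -p pics; cat > h.py <<'E'
import numpy as np, cv2
from scipy.spatial.transform import Rotation as R
from rig import robot
def grab(n):
    s=robot.read_state(); f=robot.grab_frame(n); K=np.array(f["K"])
    if n=="wrist":
        T=np.eye(4);T[:3,:3]=R.from_quat(s["tool_rot"]).as_matrix();T[:3,3]=s["tool_pos"]
        W=np.linalg.inv(T@np.array(f["hand_eye"]))
    else: W=np.array(f["world_to_cam"])
    return f["color"],K,W
def save(n,K,W,img): cv2.imwrite(f"pics/{n}.png",img[...,::-1]); np.savez(f"pics/{n}.npz",K=K,W=W,img=img)
def load(n): d=np.load(f"pics/{n}.npz"); return d["img"],d["K"],d["W"]
def ray(K,W,u,v):
    C=np.linalg.inv(W); d=C[:3,:3]@np.linalg.inv(K)@[u,v,1]; return C[:3,3],d/np.linalg.norm(d)
def onz(K,W,u,v,z):
    o,d=ray(K,W,u,v); return o+d*(z-o[2])/d[2]
def tri(*rs):
    A=0;b=0
    for o,d in rs: P=np.eye(3)-np.outer(d,d);A=A+P;b=b+P@o
    x=np.linalg.solve(A,b); return x,[np.linalg.norm((np.eye(3)-np.outer(d,d))@(x-o)) for o,d in rs]
def proj(K,W,p):
    c=W[:3,:3]@p+W[:3,3]; c=K@c; return c[:2]/c[2]
E
python3 - <<'E'
from h import *
for n in("scene","side","wrist"):
    c,K,W=grab(n); save(n+"0",K,W,c); print(n,K[0,0],np.linalg.inv(W)[:3,3].round(),np.linalg.inv(W)[:3,2].round(2))
s=robot.read_state();print(s)
E
```

```text
scene 589.9912477762431 [-348. -632.  866.] [ 0.69  0.36 -0.63]
side 568.8649522408814 [170. 653. 686.] [ 0.32 -0.76 -0.57]
wrist 425.0921061358553 [ 341. -529.  373.] [-0.25 -0.12 -0.96]
{'time': 0.15, 'q': array([-1.20852274e+00,  4.94072492e-01,  1.34597332e+00,  1.41522086e-05,
        1.30253940e+00, -9.55277394e-02]), 'dq': array([-5.45979686e-05, -9.26276751e-04, -2.30194348e-03,  1.92472937e-04,
       -1.07642745e-03, -2.26034000e-04]), 'tau': array([-8.84950095e-04, -8.82544255e+01, -3.84063935e+01, -2.01662874e-04,
        7.06423700e-03, -1.62561702e-05]), 'tool_pos': array([ 276.12620502, -560.37975025,  230.82256393]), 'tool_rot': array([ 9.73916737e-01,  2.26905143e-01, -5.92326797e-05, -4.92779206e-04]), 'wrist_force': array([-0.35976192,  0.34507821,  0.06687672]), 'torque': array([ 0.01955347, -0.02935044,  0.00730359]), 'grasp_force': 0.0, 'opening': 85.60416714142401}
```

View pics/scene0.png

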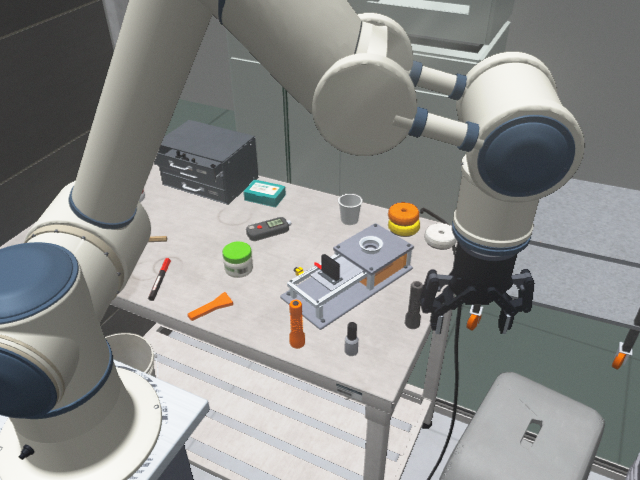

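View pics/side0.png

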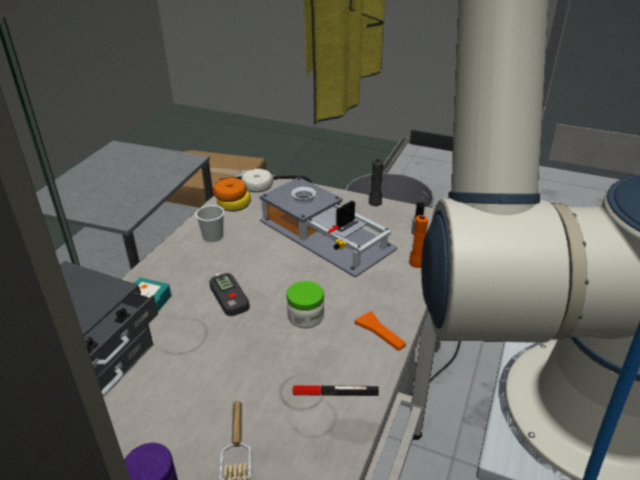

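The scene picture shows the stand at about (350,275), with its collar at (371,243), tab at (330,266), and yellow block at (298,271). Possible mistakes for the torch:
- black torch, scene (414,305), side (376,182)
- orange look-alike, scene (297,325), side (419,241)
- grey bottle with black cap, scene (352,338)

I choose the black one at (414,305) and will check it in a close crop.

```bash
python3 - <<'E'
from h import *
a,_,_=load("scene0"); b,_,_=load("side0")
A=cv2.resize(a[215:365,270:450],None,fx=4,fy=4,interpolation=cv2.INTER_CUBIC)[:600]
B=cv2.resize(b[150:280,250:440],None,fx=4,fy=4,interpolation=cv2.INTER_CUBIC)
cv2.imwrite("pics/cA.png",A[...,::-1]);cv2.imwrite("pics/cB.png",B[...,::-1])
E
```

```text
(no output)
```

View pics/cA.png

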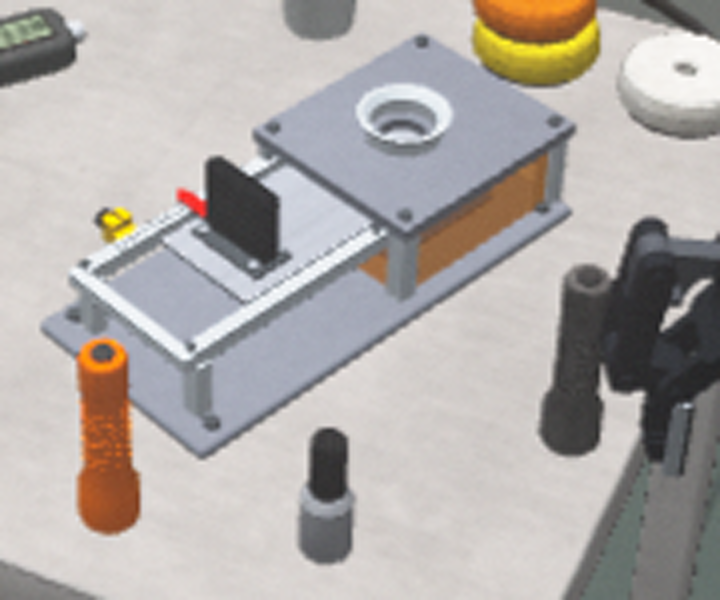

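View pics/cB.png

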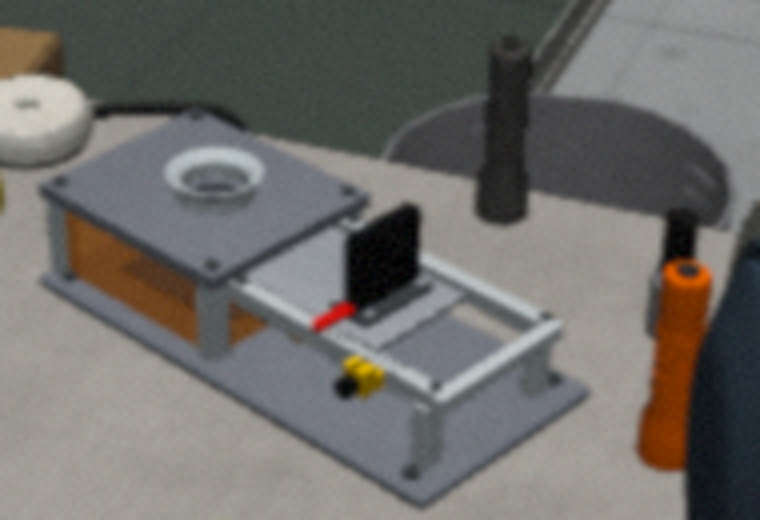

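View pics/wrist0.png

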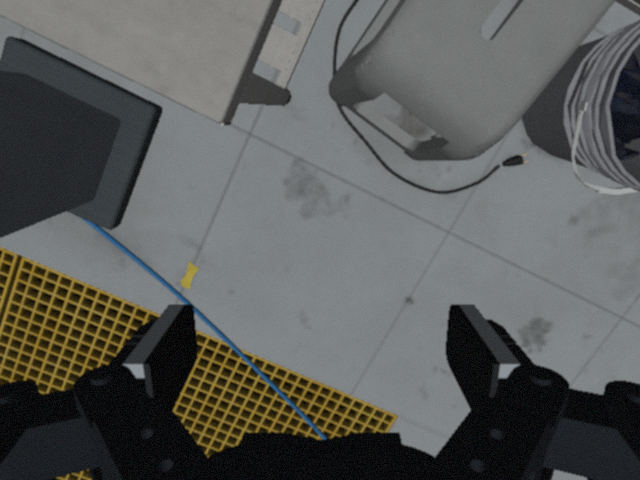

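The crops confirm it. The dark ribbed torch stands on its wide head, at scene (414,305) and side (376,182). The orange twin and the bottle are clearly different. The wrist view shows only floor. Next I triangulate the points from the two views.

```bash
python3 - <<'E'
from h import *
_,K1,W1=load("scene0"); _,K2,W2=load("side0")
f=lambda o,p:(o[0]+(p[0]+.5)/4-.5,o[1]+(p[1]+.5)/4-.5)
P=dict(rim=((405,113),(215,172)),ttop=((586,275),(513,45)),tbot=((571,432),(502,212)),bRL=((422,41),(60,182)),bRR=((554,121),(195,116)),bFR=((405,215),(348,190)),bFL=((268,128),(212,265)),
tabL=((213,160),(350,237)),tabR=((275,199),(415,207)),ptr=((182,195),(316,325)),idx=((118,215),(364,366)),gFL=((84,266),(436,386)),gFR=((190,346),(548,317)),bottop=((329,435),(682,215)),orTop=((104,350),(687,268)))
for k,(a,b) in P.items():
    x,e=tri(ray(K1,W1,*f((270,215),a)),ray(K2,W2,*f((250,150),b))); print(k,x.round(1),np.round(e,1))
E
```

```text
rim [ 601.9 -285.8   76.8] [0.4 0.4]
ttop [ 484.5 -424.4  108.4] [0.4 0.4]
tbot [ 485.8 -426.2    0.6] [1.2 1.2]
bRL [ 682.9 -264.    64.2] [0.5 0.5]
bRR [ 645.6 -356.2   64.3] [0. 0.]
bFR [ 537.  -312.9   65.1] [0.1 0.1]
bFL [ 573.1 -218.2   65.2] [0.4 0.4]
tabL [ 499.9 -220.5   97.8] [0.8 0.8]
tabR [ 482.9 -262.2   97.3] [1.3 1.3]
ptr [ 508.5 -197.6   58.9] [0.3 0.3]
idx [ 476.  -175.2   59.7] [1.5 1.5]
gFL [ 438.7 -175.7   56.3] [0.2 0.2]
gFR [ 407.5 -251.4   56.9] [0.4 0.4]
bottop [ 365.8 -343.6   73.6] [0.8 0.8]
orTop [ 340.1 -241.   108.4] [0.2 0.2]
```

```bash
python3 - <<'E'
from h import *
from scipy.optimize import least_squares
a,K1,W1=load("scene0"); b,K2,W2=load("side0")
for z in (0,300,700): print("hose",z,proj(K1,W1,np.array([50,210,z])).round(),proj(K2,W2,np.array([50,210,z])).round())
for z in (0,300): print("axis",z,proj(K1,W1,np.array([0,0,z])).round(),proj(K2,W2,np.array([0,0,z])).round())
q=-1.2085; l=np.array([-np.sin(q),np.cos(q),0]); fw=np.array([np.cos(q),np.sin(q),0])
# points on shoulder axis line: left*d + fwd*f + z
for f in (0,100):
  r=least_squares(lambda p: proj(K2,W2,l*p[0]+fw*f+[0,0,p[1]])-[437,265],[150,200]); print(f,r.x.round(), r.cost)
r=least_squares(lambda p: proj(K1,W1,l*p[0]+[0,0,p[1]])-[38,283],[-100,200]); print("scene disk",r.x.round(),r.cost)
for d in (-150,-100,0,100,150,200,250): print(d,[proj(K,W,l*d+[0,0,200]).round() for K,W in((K1,W1),(K2,W2))])
E
```

```text
hose 0 [ 17. 368.] [554. 529.]
hose 300 [-46. 244.] [630. 355.]
hose 700 [-182.  -27.] [ 871. -193.]
axis 0 [ 81. 430.] [600. 410.]
axis 300 [ 25. 304.] [672. 243.]
0 [268. 262.] 1.6155871338926322e-27
100 [245. 185.] 6.235681660685392e-23
scene disk [ 41. 302.] 6.310887241768094e-28
-150 [array([ -5., 439.]), array([765., 310.])]
-100 [array([ 14., 407.]), array([725., 309.])]
0 [array([ 46., 352.]), array([644., 308.])]
100 [array([ 74., 306.]), array([564., 306.])]
150 [array([ 86., 285.]), array([524., 305.])]
200 [array([ 97., 266.]), array([485., 304.])]
250 [array([108., 248.]), array([445., 304.])]
```

```bash
python3 - <<'E'
from h import *
b,K,W=load("side0")
C=cv2.resize(b[180:480,400:640],None,fx=2,fy=2); cv2.imwrite("pics/c3.png",C[...,::-1])
E
```

```text
(no output)
```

View pics/c3.png

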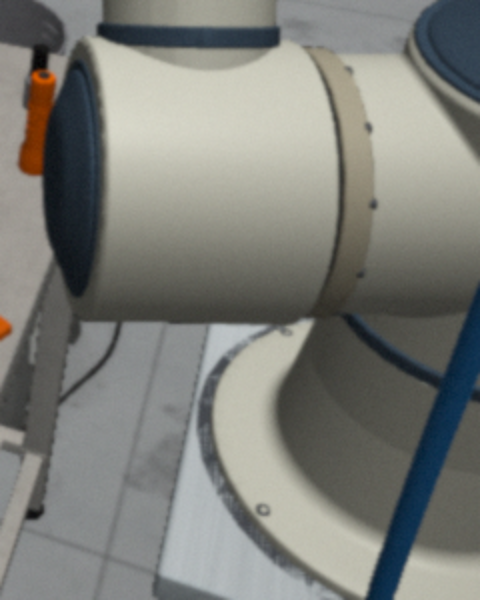

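The shoulder housing reaches about 260 mm left with a radius of about 90 mm, and the blue hose crosses on the right of the crop at about (430,450). That means q1 must stay at or below about -0.78. I'll tilt the tool 40° to the right for the whole job, with the closing line along the stand's x.

```bash
cat >> h.py <<'E'
YAW=np.deg2rad(-22.2); SX=np.array([np.cos(YAW),np.sin(YAW),0]); SY=np.array([-SX[1],SX[0],0])
def Rt(t):
    t=np.deg2rad(t); z=np.sin(t)*SY-np.array([0,0,np.cos(t)]); return np.column_stack([np.cross(SX,z),SX,z])
def plan(G,t,n=8,back=0):
    """rows to bring grasp point to G (world) minus back along tool z"""
    s=robot.read_state(); p=np.array(s["tool_pos"]); r=R.from_quat(s["tool_rot"]); E=Rt(t); tgt=np.array(G)+(19-back)*E[:,2]
    rv=(r.inv()*R.from_matrix(E)).as_rotvec(); st=R.from_rotvec(rv/n)
    print("tcp target",tgt.round(1),"dist",np.linalg.norm(tgt-p).round(1),"turn",np.rad2deg(rv).round(1))
    for i in range(n):
        print((r.inv().apply((tgt-p)/n)/1000).round(4),np.rad2deg(rv/n).round(2)); r=r*st
def stat():
    s=robot.read_state(); E=R.from_quat(s["tool_rot"]).as_matrix()
    print("t",round(s["time"],2),"q",np.round(s["q"],3),"tcp",np.round(s["tool_pos"],1),"grasp",(np.array(s["tool_pos"])-19*E[:,2]).round(1),"z",E[:,2].round(3),"y",E[:,1].round(3),"F",np.round(s["wrist_force"],1),"op",round(s["opening"],1),"gf",round(s["grasp_force"],1))
E
python3 -c "
from h import *
plan((485,-425.5,80),40,9,120)"
```

```text
tcp target [ 460.5 -485.6  157.4] dist 212.1 turn [ 14.4  38.2 -39.9]
[0.022  0.0016 0.0082] [ 1.61  4.24 -4.43]
[0.0212 0.0035 0.0097] [ 1.61  4.24 -4.43]
[0.0201 0.0054 0.0111] [ 1.61  4.24 -4.43]
[0.0187 0.0072 0.0124] [ 1.61  4.24 -4.43]
[0.0171 0.009  0.0135] [ 1.61  4.24 -4.43]
[0.0153 0.0106 0.0144] [ 1.61  4.24 -4.43]
[0.0134 0.0122 0.0151] [ 1.61  4.24 -4.43]
[0.0112 0.0135 0.0157] [ 1.61  4.24 -4.43]
[0.009  0.0148 0.016 ] [ 1.61  4.24 -4.43]
```

Request:
{"fn": "carry_out", "kwargs": {"rows": [[0.022,0.0016,0.008,1.6,4.2,-4.4,0.085],[0.021,0.0035,0.01,1.6,4.2,-4.4,0.085],[0.02,0.005,0.011,1.6,4.2,-4.4,0.085],[0.019,0.007,0.012,1.6,4.2,-4.4,0.085],[0.017,0.009,0.0135,1.6,4.2,-4.4,0.085],[0.015,0.011,0.014,1.6,4.2,-4.4,0.085],[0.013,0.012,0.015,1.6,4.2,-4.4,0.085],[0.011,0.0135,0.016,1.6,4.2,-4.4,0.085]]}}

```text
time: 0.82
tool_pos: [439.7, -494.8, 165.4]
tool_rot: [0.813, 0.496, 0.254, -0.17]
wrist_force: [-0.6, 0.7, 0.1]
opening: 84.8
grasp_force: 0.0
```

```bash
python3 -c "
from h import *
stat()
c,K,W=grab('wrist'); save('w1',K,W,c)
for p in ((485,-425,108),(485,-425,0),(602,-286,77)): print(proj(K,W,np.array(p)).round())
plan((485,-425.5,80),40,4,80)"
```

```text
t 0.82 q [-1.159  0.806  1.081  0.452  1.686 -0.733] tcp [ 439.7 -494.8  165.4] grasp [ 435.  -504.8  180.8] z [ 0.243  0.529 -0.813] y [ 0.893 -0.449 -0.025] F [-0.6  0.7  0.1] op 84.8 gf 0.0
[340. 178.]
[337. 239.]
[391. -14.]
tcp target [ 470.2 -461.8  126.7] dist 54.5 turn [ 1.3  3.9 -4.2]
[0.003  0.0031 0.0129] [ 0.33  0.96 -1.04]
[0.0027 0.0033 0.013 ] [ 0.33  0.96 -1.04]
[0.0024 0.0034 0.013 ] [ 0.33  0.96 -1.04]
[0.0022 0.0035 0.013 ] [ 0.33  0.96 -1.04]
```

View pics/w1.png

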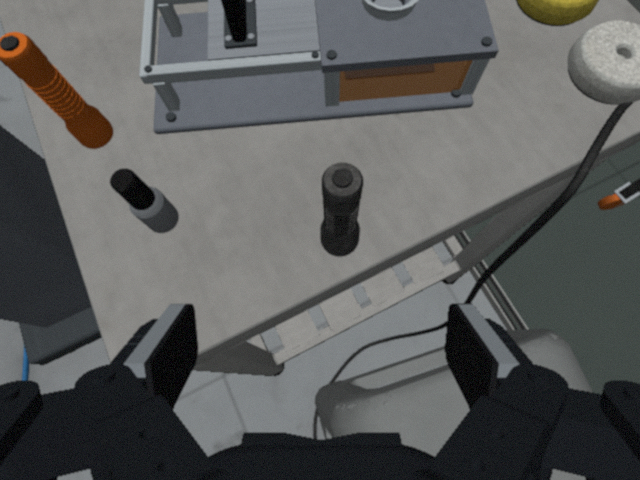

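The wrist view shows the black torch's top at (343,178) and its base at (340,240), within 3 px of the prediction. I approach now.

Request:
{"fn": "carry_out", "kwargs": {"rows": [[0.003,0.003,0.013,0.33,0.96,-1.04,0.085],[0.003,0.003,0.013,0.33,0.96,-1.04,0.085],[0.0025,0.0035,0.013,0.33,0.96,-1.04,0.085],[0.002,0.0035,0.013,0.33,0.96,-1.04,0.085],[0,0,0.013,0,0,0,0.085],[0,0,0.013,0,0,0,0.085],[0,0,0,0,0,0,0.085],[0,0,0,0,0,0,0.085]]}}

```text
time: 1.53
tool_pos: [473.7, -448.6, 109.8]
tool_rot: [0.784, 0.521, 0.279, -0.187]
wrist_force: [0.4, -0.5, 0.2]
opening: 85.0
grasp_force: 0.0
```

```bash
python3 -c "
from h import *
stat()
c,K,W=grab('wrist'); save('w2',K,W,c)
_,K0,W0=load('w1')
print(onz(K0,W0,343,178,108.5),onz(K0,W0,340,240,0))
plan((485.5,-425.5,80),40,5,0)"
```

```text
t 1.53 q [-1.103  0.87   1.147  0.502  1.609 -0.813] tcp [ 473.7 -448.6  109.8] grasp [ 469.1 -459.7  124.5] z [ 0.243  0.584 -0.774] y [ 0.922 -0.387 -0.002] F [ 0.4 -0.5  0.2] op 85.0 gf 0.0
[ 486.50942954 -426.25490784  108.5       ] [ 486.35245285 -426.97357698    0.        ]
tcp target [ 490.1 -414.2   65.4] dist 59.3 turn [ 0.3  0.8 -0.5]
[0.0003 0.0003 0.0118] [ 0.06  0.15 -0.09]
[0.0003 0.0003 0.0118] [ 0.06  0.15 -0.09]
[0.0003 0.0004 0.0118] [ 0.06  0.15 -0.09]
[0.0002 0.0004 0.0118] [ 0.06  0.15 -0.09]
[0.0002 0.0004 0.0118] [ 0.06  0.15 -0.09]
```

Request:
{"fn": "carry_out", "kwargs": {"rows": [[0,0.0005,0.012,0,0.2,-0.1,0.085],[0,0.0005,0.012,0,0.2,-0.1,0.085],[0,0.0005,0.012,0,0.2,-0.1,0.085],[0,0.0005,0.012,0,0.2,-0.1,0.085],[0,0.0005,0.011,0,0,0,0.085],[0,0,0,0,0,0,0.05],[0,0,0,0,0,0,0.01],[0,0,0,0,0,0,0.01]]}}

```text
time: 2.25
tool_pos: [490.5, -415.8, 64.7]
tool_rot: [0.781, 0.523, 0.285, -0.189]
wrist_force: [-0.1, -0.7, -0.7]
opening: 50.8
grasp_force: 0.0
```

Request:
{"fn": "carry_out", "kwargs": {"rows": [[0,0,0,0,0,0,0.01],[0,0,0,0,0,0,0.01],[0,0,0,0,0,0,0.01],[0,0,0,0,0,0,0.01],[0,0,0,0,0,0,0.01],[0,0,0,0,0,0,0.01],[0,0,0,0,0,0,0.01],[0,0,0,0,0,0,0.01]]}}

```text
time: 2.92
tool_pos: [490.5, -416.0, 65.1]
tool_rot: [0.781, 0.523, 0.286, -0.188]
wrist_force: [-2.1, -2.2, 6.1]
opening: 30.0
grasp_force: 59.0
```

```bash
python3 -c "
from h import *
stat()"
```

```text
t 2.92 q [-1.067  0.907  1.218  0.53   1.507 -0.845] tcp [ 490.5 -416.    65.1] grasp [ 485.7 -427.3   79.6] z [ 0.249  0.593 -0.766] y [ 0.924 -0.383  0.004] F [-2.1 -2.2  6.1] op 30.0 gf 59.0
```

```bash
python3 -c "
from h import *
plan((485.7,-427.3,180),40,4,0)"
```

```text
tcp target [ 490.3 -416.   165.4] dist 100.4 turn [ 0.4 -0.  -0.1]
[ 0.0161  0.0001 -0.0192] [ 0.09 -0.   -0.02]
[ 0.0161  0.     -0.0192] [ 0.09 -0.   -0.02]
[ 0.0161  0.     -0.0192] [ 0.09 -0.   -0.02]
[ 0.0161 -0.     -0.0192] [ 0.09 -0.   -0.02]
```

Request:
{"fn": "carry_out", "kwargs": {"rows": [[0.008,0,-0.0095,0,0,0,0.01],[0.016,0,-0.019,0,0,0,0.01],[0.016,0,-0.019,0,0,0,0.01],[0.016,0,-0.019,0,0,0,0.01],[0.008,0,-0.0095,0,0,0,0.01],[0,0,0,0,0,0,0.01],[0,0,0,0,0,0,0.01],[0,0,0,0,0,0,0.01]]}}

```text
time: 3.58
tool_pos: [489.8, -414.8, 162.7]
tool_rot: [0.781, 0.522, 0.285, -0.19]
wrist_force: [-0.0, -0.1, -1.9]
opening: 29.8
grasp_force: 59.4
```

```bash
python3 -c "
from h import *
stat()
for n in('scene','side','wrist'):
    c,K,W=grab(n); save(n+'3',K,W,c)
    print(n,proj(K,W,np.array([602,-286,77])).round(),proj(K,W,np.array([485,-427,100])).round())
a,_,_=load('scene3');b,_,_=load('side3');w,_,_=load('wrist3')
A=cv2.resize(a[180:330,330:470],(373,400));B=cv2.resize(b[80:230,270:410],(373,400))
cv2.imwrite('pics/c4.png',np.hstack([A,B])[...,::-1])
"
```

```text
t 3.58 q [-1.067  0.792  1.173  0.53   1.647 -0.763] tcp [ 489.8 -414.8  162.7] grasp [ 485.1 -426.1  177.2] z [ 0.247  0.595 -0.765] y [ 0.924 -0.382  0.002] F [-0.  -0.1 -1.9] op 29.8 gf 59.4
scene [371. 243.] [417. 287.]
side [303. 192.] [378. 164.]
wrist [398. 112.] [321. 367.]
```

View pics/c4.png

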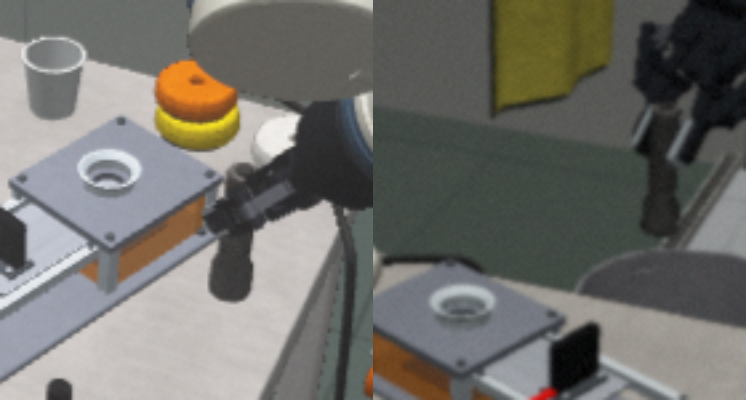

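View pics/wrist3.png

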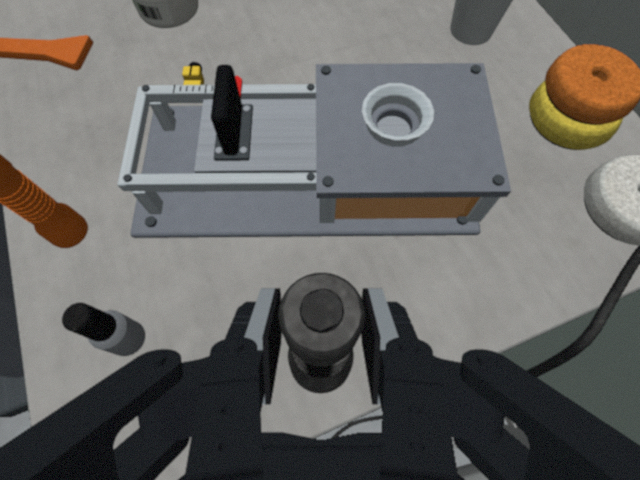

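The crop and wrist view show the torch held clear of the bench and nearly upright, with the collar at (398,111) in the wrist view against (398,112) predicted. The yellow block is at (193,75) and the tab at (228,110). Next I check the torch's lean and plan the move over the collar.

```bash
python3 - <<'E'
from h import *
_,K1,W1=load("scene3");_,K2,W2=load("side3");_,K3,W3=load("wrist3")
f=lambda o,p:(o[0]+(p[0]+.5)/2.665-.5,o[1]+(p[1]+.5)/2.667-.5)
T,e=tri(ray(K1,W1,*f((330,180),(239,170))),ray(K2,W2,*f((270,80),(663-373,113))),ray(K3,W3,321,310));print(T,e)
B,e=tri(ray(K1,W1,*f((330,180),(232,287))),ray(K2,W2,*f((270,80),(660-373,226))));print(B,e,(T-B)/np.linalg.norm(T-B),np.linalg.norm(T-B))
print(proj(K3,W3,B))
E1=Rt(0);
for v in [T-B]: print("lean sx,sy deg",np.rad2deg([v@SX/v[2],v@SY/v[2]]))
print("rim",onz(K3,W3,398,111,78))
# torch edges automated: in scene & side, dark mask row centres
E
```

```text
[ 487.24493208 -421.53405077  200.76879518] [np.float64(1.7572865622418887), np.float64(0.8494058798426593), np.float64(1.6794584084465927)]
[ 485.57003207 -426.30863529   98.41154711] [np.float64(0.2466872093258217), np.float64(0.2466872093259231)] [0.01634332 0.04658939 0.99878042] 102.48223348026228
[321.28032257 365.55296233]
lean sx,sy deg [-0.14178351  2.82875732]
rim [ 601.95145095 -286.06911694   78.        ]
```

```bash
python3 - <<'E'
from h import *
_,K3,W3=load("wrist3");a,K1,W1=load("scene3");b,K2,W2=load("side3")
th=np.linspace(0,2*np.pi,60)
for lean in (0,2,4):
    l=np.deg2rad(lean); ax=np.array([0,0,np.cos(l)])+SY*np.sin(l)
    G=np.array([485.1,-426.1,177.2]); B=G-ax*79.6
    u=SX; v=np.cross(ax,u)
    for n,K,W in(("scene",K1,W1),("side",K2,W2),("wrist",K3,W3)):
        pb=np.array([proj(K,W,B+15.5*(np.cos(t)*u+np.sin(t)*v)) for t in th])
        print(lean,n,"top",proj(K,W,B+109*ax).round(1),"bot",proj(K,W,B).round(1),"lens lowest",pb[:,1].max().round(1),"u-range",pb[:,0].min().round(1),pb[:,0].max().round(1))
# head outline from masks: dark columns per row
for n,im,r0,r1,c0,c1 in(("scene",a,270,296,400,432),("side",b,145,172,360,400)):
    g=im[r0:r1,c0:c1].max(2)
    for i in range(0,r1-r0,3): 
        x=np.where(g[i]<(75 if n=="scene" else 62))[0]; print(n,r0+i,(x.min()+c0,x.max()+c0,len(x)) if len(x) else None, end="; ")
E
```

```text
0 scene top [422.2 243.1] bot [416.5 287.8] lens lowest 293.4 u-range 408.3 424.7
0 side top [380.4 118.4] bot [377.5 164.7] lens lowest 168.1 u-range 370.4 384.5
0 wrist top [320.2 317.3] bot [320.2 365.7] lens lowest 399.3 u-range 289.0 351.5
2 scene top [421.7 242.8] bot [417.6 288.6] lens lowest 293.9 u-range 409.4 425.8
2 side top [380.1 118.5] bot [378.3 164.3] lens lowest 167.8 u-range 371.2 385.3
2 wrist top [320.2 313.4] bot [320.3 371.6] lens lowest 405.4 u-range 288.8 351.7
4 scene top [421.3 242.6] bot [418.7 289.2] lens lowest 294.5 u-range 410.5 427.0
4 side top [379.8 118.7] bot [379.1 163.8] lens lowest 167.5 u-range 372.1 386.2
4 wrist top [320.1 309.6] bot [320.3 377.5] lens lowest 411.7 u-range 288.6 351.9
scene 270 (np.int64(413), np.int64(423), 11); scene 273 (np.int64(413), np.int64(423), 11); scene 276 (np.int64(412), np.int64(422), 11); scene 279 (np.int64(410), np.int64(424), 15); scene 282 (np.int64(410), np.int64(423), 14); scene 285 (np.int64(409), np.int64(423), 15); scene 288 (np.int64(409), np.int64(423), 15); scene 291 (np.int64(412), np.int64(421), 10); scene 294 None; side 145 (np.int64(373), np.int64(399), 13); side 148 (np.int64(373), np.int64(397), 13); side 151 (np.int64(373), np.int64(394), 12); side 154 (np.int64(371), np.int64(394), 16); side 157 (np.int64(371), np.int64(391), 15); side 160 (np.int64(371), np.int64(388), 15); side 163 (np.int64(370), np.int64(387), 16); side 166 (np.int64(371), np.int64(386), 16); side 169 (np.int64(376), np.int64(384), 6);
```

```bash
python3 -c "
from h import *
s=robot.read_state();r=R.from_quat(s['tool_rot'])
print(r.inv().apply([116.9,140.1,2]), r.inv().apply([0,0,-1]))"
```

```text
[134.43278873  54.43465703 110.73533053] [-0.64425297 -0.00152239  0.76481096]
```

Request:
{"fn": "carry_out", "kwargs": {"rows": [[0.01,0.004,0.008,0,0,0,0.01],[0.018,0.0074,0.015,0,0,0,0.01],[0.018,0.0074,0.015,0,0,0,0.01],[0.018,0.0074,0.015,0,0,0,0.01],[0.018,0.0074,0.015,0,0,0,0.01],[0.012,0.0049,0.01,0,0,0,0.01],[0.006,0.0025,0.005,0,0,0,0.01],[0,0,0,0,0,0,0.01]]}}

```text
time: 4.4
tool_pos: [578.5, -309.3, 164.6]
tool_rot: [0.78, 0.523, 0.285, -0.19]
wrist_force: [0.4, -0.2, -2.1]
opening: 29.5
grasp_force: 59.3
```

```bash
python3 -c "
from h import *
stat()
s=robot.read_state();r=R.from_quat(s['tool_rot']);E=r.as_matrix()
g=np.array(s['tool_pos'])-19*E[:,2]; d=np.array([602,-286,180])-g; print(d,r.inv().apply(d))"
```

```text
t 4.4 q [-0.882  0.756  1.252  0.605  1.52  -0.646] tcp [ 578.5 -309.3  164.6] grasp [ 573.8 -320.6  179.1] z [ 0.247  0.594 -0.765] y [ 0.925 -0.381  0.003] F [ 0.4 -0.2 -2.1] op 29.5 gf 59.3
[28.23497347 34.60661348  0.90605646] [33.27693347 12.9367523  26.85029796]
```

Request:
{"fn": "carry_out", "kwargs": {"rows": [[0.009,0.0035,0.007,0,0,0,0.01],[0.012,0.0045,0.0095,0,0,0,0.01],[0.008,0.003,0.0065,0,0,0,0.01],[0.0043,0.0019,0.0038,0,0,0,0.01],[0,0,0,0,0,0,0.01],[0,0,0,0,0,0,0.01],[0,0,0,0,0,0,0.01],[0,0,0,0,0,0,0.01]]}}

```text
time: 5.07
tool_pos: [605.7, -276.9, 165.6]
tool_rot: [0.781, 0.522, 0.285, -0.189]
wrist_force: [0.5, -0.3, -2.1]
opening: 29.5
grasp_force: 59.3
```

```bash
python3 -c "
from h import *
stat()
for n in('scene','side'):
    c,K,W=grab(n); save(n+'4',K,W,c)
a,K1,W1=load('scene4');b,K2,W2=load('side4')
print([proj(K,W,np.array([602,-286,100.])).round() for K,W in((K1,W1),(K2,W2))])
A=cv2.resize(a[165:265,320:420],(400,400));B=cv2.resize(b[115:215,255:355],(400,400))
cv2.imwrite('pics/c5.png',np.hstack([A,B])[...,::-1])
"
```

```text
t 5.07 q [-0.823  0.75   1.262  0.628  1.484 -0.603] tcp [ 605.7 -276.9  165.6] grasp [ 601.  -288.2  180.2] z [ 0.249  0.593 -0.766] y [ 0.924 -0.383  0.003] F [ 0.5 -0.3 -2.1] op 29.5 gf 59.3
[array([371., 235.]), array([303., 183.])]
```

View pics/c5.png

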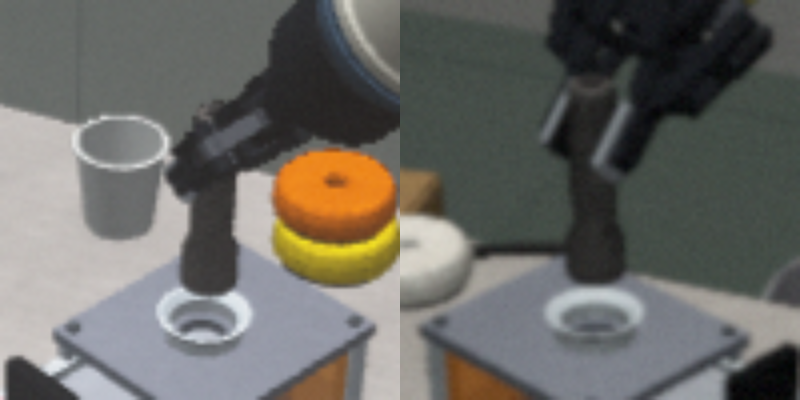

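The crops show the torch upright just above the collar, offset by about 2 mm. I correct that while lowering.

```bash
python3 -c "
from h import *
s=robot.read_state();r=R.from_quat(s['tool_rot'])
print(r.inv().apply([1,2.1,0]), r.inv().apply([0,0,-25]))"
```

```text
[1.77819515 0.11955369 1.49456646] [-16.08210684  -0.08069932  19.14051533]
```

Request:
{"fn": "carry_out", "kwargs": {"rows": [[0.0018,0.0001,0.0015,0,0,0,0.01],[-0.004,0,0.0048,0,0,0,0.01],[-0.004,0,0.0048,0,0,0,0.01],[-0.004,0,0.0048,0,0,0,0.01],[-0.003,0,0.0036,0,0,0,0.01],[-0.002,0,0.0024,0,0,0,0.01],[-0.001,0,0.0012,0,0,0,0.01],[0,0,0,0,0,0,0.01]]}}

```text
time: 5.83
tool_pos: [607.0, -274.0, 137.1]
tool_rot: [0.781, 0.522, 0.285, -0.189]
wrist_force: [-0.2, 0.1, -0.5]
opening: 29.9
grasp_force: 59.3
```

```bash
python3 -c "
from h import *
stat()"
```

```text
t 5.83 q [-0.819  0.783  1.282  0.633  1.441 -0.631] tcp [ 607.  -274.   137.1] grasp [ 602.3 -285.3  151.7] z [ 0.248  0.594 -0.765] y [ 0.924 -0.382  0.003] F [-0.2  0.1 -0.5] op 29.9 gf 59.3
```

Request:
{"fn": "carry_out", "kwargs": {"rows": [[-0.001,0,0.0012,0,0,0,0.01],[-0.001,0,0.0012,0,0,0,0.01],[-0.001,0,0.0012,0,0,0,0.01],[-0.001,0,0.0012,0,0,0,0.01],[-0.0006,0,0.0008,0,0,0,0.01],[-0.0003,0,0.0004,0,0,0,0.01],[0,0,0,0,0,0,0.01],[0,0,0,0,0,0,0.01]]}}

```text
time: 6.5
tool_pos: [607.2, -274.1, 129.9]
tool_rot: [0.781, 0.523, 0.285, -0.189]
wrist_force: [0.3, 0.3, -1.8]
opening: 29.5
grasp_force: 59.3
```

```bash
python3 -c "
from h import *
stat()"
```

```text
t 6.5 q [-0.819  0.791  1.286  0.634  1.43  -0.639] tcp [ 607.2 -274.1  129.9] grasp [ 602.5 -285.4  144.4] z [ 0.248  0.593 -0.766] y [ 0.924 -0.382  0.003] F [ 0.3  0.3 -1.8] op 29.5 gf 59.3
```

Request:
{"fn": "carry_out", "kwargs": {"rows": [[-0.0006,0,0.0008,0,0,0,0.01],[-0.0006,0,0.0008,0,0,0,0.01],[0,0,0,0,0,0,0.01],[0,0,0,0,0,0,0.01],[0,0,0,0,0,0,0.01],[0,0,0,0,0,0,0.01],[0,0,0,0,0,0,0.01],[0,0,0,0,0,0,0.01]]}}

```text
time: 7.17
tool_pos: [607.4, -274.0, 129.0]
tool_rot: [0.781, 0.523, 0.286, -0.189]
wrist_force: [-3.2, -0.8, 10.7]
opening: 29.6
grasp_force: 60.6
```

```bash
python3 -c "
from h import *
stat()"
```

```text
t 7.17 q [-0.819  0.792  1.287  0.635  1.428 -0.641] tcp [ 607.4 -274.   129. ] grasp [ 602.7 -285.3  143.5] z [ 0.249  0.594 -0.765] y [ 0.924 -0.382  0.004] F [-3.2 -0.8 10.7] op 29.6 gf 60.6
```

Contact came at exactly the expected height, so the torch is seated. I release and back off along the tool axis.

Request:
{"fn": "carry_out", "kwargs": {"rows": [[0,0,0,0,0,0,0.04],[0,0,0,0,0,0,0.06],[0,0,0,0,0,0,0.06],[0,0,0,0,0,0,0.06],[0,0,0,0,0,0,0.06],[0,0,-0.01,0,0,0,0.06],[0,0,-0.02,0,0,0,0.06],[0,0,-0.03,0,0,0,0.06]]}}

```text
time: 7.83
tool_pos: [591.7, -308.6, 173.3]
tool_rot: [0.781, 0.523, 0.285, -0.191]
wrist_force: [-0.0, 0.1, 0.4]
opening: 60.1
grasp_force: 0.0
```

Request:
{"fn": "carry_out", "kwargs": {"rows": [[0,0,-0.03,0,0,0,0.06],[0,0,-0.02,0,0,0,0.06],[0,0,-0.01,0,0,0,0.06],[0,-0.02,0,0,0,0,0.05],[0,-0.03,0,0,0,0,0.05],[0,-0.03,0,0,0,0,0.05],[0,-0.02,0,0,0,0,0.05],[0,0,0,0,0,0,0.05]]}}

```text
time: 8.5
tool_pos: [482.0, -305.3, 219.5]
tool_rot: [0.781, 0.522, 0.285, -0.19]
wrist_force: [0.6, -1.2, 0.7]
opening: 50.0
grasp_force: 0.0
```

```bash
python3 - <<'E'
from h import *
stat()
for n in('scene','side','wrist'):
    c,K,W=grab(n); save(n+'6',K,W,c)
    h=cv2.cvtColor(c,cv2.COLOR_RGB2HSV).astype(int)
    print(n,"seat top pred",proj(K,W,np.array([602,-286,173])).round(1),"seat 78",proj(K,W,np.array([602,-286,78])).round(1),
     "ptr pred",proj(K,W,np.array([508.5,-197.6,59])).round(1),"idx pred",proj(K,W,np.array([476,-175,60])).round(1),"tab",proj(K,W,np.array([491,-241,100])).round(1))
    for nm,m in(("red",((h[...,0]<4)|(h[...,0]>174))&(h[...,1]>170)&(h[...,2]>90)),("yel",(h[...,0]>22)&(h[...,0]<34)&(h[...,1]>150)&(h[...,2]>60))):
        k,L,S,C=cv2.connectedComponentsWithStats(m.astype(np.uint8))
        print(nm,[(S[i].tolist(),C[i].round(1).tolist()) for i in range(1,k) if S[i,4]>8])
# torch dark profile in scene around seat
c,K,W=load("scene6")
for v in range(195,250,4):
    u=int(proj(K,W,np.array([602,-286,120.]))[0]); g=c[v,u-25:u+25].max(1); x=np.where(g<80)[0]; print(v,(x.min()+u-25,x.max()+u-25) if len(x) else None,end="; ")
E
```

```text
t 8.5 q [-0.994  0.611  1.397  0.56   1.577 -0.728] tcp [ 482.  -305.3  219.5] grasp [ 477.3 -316.6  234. ] z [ 0.247  0.595 -0.765] y [ 0.924 -0.383  0.001] F [ 0.6 -1.2  0.7] op 50.0 gf 0.0
scene seat top pred [373.1 206.3] seat 78 [370.9 242.6] ptr pred [315.2 263.2] idx pred [298.7 268.9] tab [330.2 258.7]
red [([128, 181, 15, 15, 142], [134.6, 187.9]), ([161, 258, 9, 13, 55], [165.3, 264.4]), ([315, 263, 7, 6, 21], [318.1, 265.2])]
yel [([389, 220, 31, 16, 295], [404.0, 228.3]), ([295, 267, 9, 8, 38], [299.0, 270.1])]
side seat top pred [302.4 151. ] seat 78 [303.3 191.9] ptr pred [328.7 230.9] idx pred [340.1 240.4] tab [345.4 204. ]
red [([329, 226, 10, 6, 28], [333.4, 228.3]), ([229, 293, 7, 5, 27], [232.0, 295.0]), ([293, 386, 28, 9, 236], [306.9, 389.8])]
yel [([305, 0, 8, 74, 375], [308.3, 34.4]), ([313, 0, 71, 120, 6201], [343.8, 50.1]), ([218, 190, 32, 20, 291], [235.7, 202.7]), ([336, 239, 10, 10, 52], [340.3, 243.0])]
wrist seat top pred [509.7 211.3] seat 78 [456.6 269.2] ptr pred [295.6 223.2] idx pred [248.8 213.3] tab [291.5 259.9]
red [([101, 21, 35, 25, 370], [118.5, 33.4]), ([314, 48, 10, 8, 62], [318.3, 51.8]), ([291, 220, 9, 11, 69], [295.3, 225.3])]
yel [([571, 203, 69, 72, 1888], [599.1, 247.3]), ([243, 206, 17, 20, 279], [251.4, 216.1])]
195 (np.int64(377), np.int64(395)); 199 (np.int64(372), np.int64(395)); 203 (np.int64(367), np.int64(395)); 207 (np.int64(363), np.int64(395)); 211 (np.int64(357), np.int64(395)); 215 (np.int64(352), np.int64(387)); 219 (np.int64(348), np.int64(378)); 223 (np.int64(349), np.int64(376)); 227 (np.int64(348), np.int64(376)); 231 (np.int64(367), np.int64(375)); 235 (np.int64(367), np.int64(375)); 239 (np.int64(365), np.int64(376)); 243 (np.int64(364), np.int64(376)); 247 (np.int64(366), np.int64(376));
```

```bash
python3 - <<'E'
from h import *
c,K,W=load("wrist6")
print(c[204:228,240:264,0]); print("ptr"); print(c[216:234,288:304,0].astype(int)-c[216:234,288:304,1])
g=c.max(2)
for v in range(190,270,8):
    x=np.where(g[v,430:560]<70)[0]+430; print(v,(x.min(),x.max(),len(x)) if len(x) else None,end="; ")
E
```

```text
[[134 137 138 137 140 137 109  54  19  23  24  17  19  34  17   9  12  11
   48 101 134 134 136 135]
 [134 136 139 138 140 133 104  49  22  18  21  29  29  24  27   9  14  16
   43  99 135 137 137 138]
 [136 137 137 140 142 140 109  70  50  49  47  48  67  70  73  72  68  60
   57 103 130 134 135 136]
 [137 139 140 144 155 160 143 127 117 100  76  94 128 144 147 150 142 130
  111 112 134 136 137 136]
 [137 139 144 165 182 190 183 177 174 145 104 121 165 187 190 187 188 174
  149 128 133 135 137 136]
 [140 138 150 181 194 202 198 199 196 162 110 124 177 201 201 201 203 189
  159 129 124 130 132 138]
 [134 140 155 180 202 203 202 203 199 160 108 127 177 200 201 201 198 192
  161 126 121 127 132 134]
 [138 140 158 185 199 203 201 203 196 151 102 138 189 200 203 202 199 191
  161 124 111 129 132 137]
 [137 140 165 188 202 204 199 206 197 153 106 146 196 203 203 203 201 190
  159 116 110 124 133 134]
 [139 143 166 193 202 203 203 201 198 155 105 150 198 200 203 200 201 193
  160 108  98 122 133 131]
 [137 139 169 190 202 203 201 205 199 153 102 152 193 204 205 203 202 191
  153 107  88 11
[... 2205 characters left out ...]
   1  44  87  98 103 101 105 115 129 136 124  63   4  -8  -7]
 [ -5  -2  17  43  53  47  48  49  69  91 109 106  56   5  -7  -7]
 [ -2   0   0   4  11   2  -2  12  23  39  67  71  38   4  -9  -8]
 [ -2  -3  -5   4  -6  -5  -2   2  -1   3  25  39  20   1  -9  -6]
 [ -8  -3  -4  -3  -3   0  -3  -5  -6  -1  16  17   5  -5  -9  -7]]
190 None; 198 (np.int64(488), np.int64(511), 12); 206 (np.int64(481), np.int64(519), 32); 214 (np.int64(475), np.int64(529), 40); 222 (np.int64(470), np.int64(525), 44); 230 (np.int64(464), np.int64(517), 54); 238 (np.int64(458), np.int64(509), 52); 246 (np.int64(448), np.int64(498), 51); 254 (np.int64(439), np.int64(491), 53); 262 (np.int64(434), np.int64(482), 49);
```

```bash
python3 - <<'E'
from h import *
c,K,W=load("wrist6"); _,K0,W0=load("wrist3")
a=onz(K,W,250.1,207.5,60.5);a2=onz(K,W,250.1,217,60.5);m=(a+a2)/2
p=onz(K,W,295.5,217.3,60)
o=np.array([602,-286,0])
for n,x in(("l1",a),("l2",a2),("mid",m),("ptr",p)): print(n,x.round(1),((x-o)@SX).round(2),((x-o)@SY).round(2))
d=(a-a2); print("line az err",np.rad2deg(np.arctan2(d[1],d[0]))-67.8)
# tab height & position from two wrist views: top edge midpoints by dark mask, wrist6
g=c.max(2); print("tab proj",[proj(K,W,o+SX*-120+SY*y+np.array([0,0,100])).round() for y in(-24,24)])
for v in range(228,300,6):
    x=np.where(g[v,250:340]<50)[0]+250; print(v,(x.min(),x.max(),len(x)) if len(x) else None,end="; ")
print()
plan(o-120*SX+np.array([0,0,87]),40,6,70)
s=robot.read_state(); E=R.from_quat(s["tool_rot"]).as_matrix()
print("finger x in stand", (np.array(s["tool_pos"])-o)@SX)
E
```

```text
l1 [ 478.7 -170.6   60.5] -157.76 60.26
l2 [ 475.9 -178.9   60.5] -157.22 51.54
mid [ 477.3 -174.7   60.5] -157.49 55.9
ptr [ 510.2 -193.1   60. ] -120.1 51.38
line az err 3.5235808656128143
tab proj [array([290., 294.]), array([292., 228.])]
228 None; 234 (np.int64(286), np.int64(299), 14); 240 (np.int64(285), np.int64(300), 16); 246 (np.int64(285), np.int64(300), 16); 252 (np.int64(285), np.int64(302), 18); 258 (np.int64(284), np.int64(302), 19); 264 (np.int64(284), np.int64(302), 19); 270 (np.int64(283), np.int64(302), 20); 276 (np.int64(283), np.int64(302), 20); 282 (np.int64(283), np.int64(302), 20); 288 (np.int64(283), np.int64(302), 20); 294 (np.int64(250), np.int64(302), 20); 
tcp target [ 478.5 -271.   126.1] dist 100.4 turn [ 0.4 -0.  -0.1]
[-0.0061 -0.0034  0.0152] [ 0.06 -0.01 -0.02]
[-0.0061 -0.0034  0.0152] [ 0.06 -0.01 -0.02]
[-0.0061 -0.0034  0.0152] [ 0.06 -0.01 -0.02]
[-0.0061 -0.0034  0.0152] [ 0.06 -0.01 -0.02]
[-0.0061 -0.0034  0.0152] [ 0.06 -0.01 -0.02]
[-0.0061 -0.0034  0.0152] [ 0.06 -0.01 -0.02]
finger x in stand -99.93784169977752
```

Request:
{"fn": "carry_out", "kwargs": {"rows": [[-0.006,-0.0034,0.015,0,0,0,0.05],[-0.006,-0.0034,0.015,0,0,0,0.05],[-0.006,-0.0034,0.015,0,0,0,0.05],[-0.006,-0.0034,0.015,0,0,0,0.05],[-0.006,-0.0034,0.015,0,0,0,0.05],[-0.006,-0.0034,0.015,0,0,0,0.05],[0,0,0,0,0,0,0.05],[0,0,0,0,0,0,0.05]]}}

```text
time: 9.32
tool_pos: [478.6, -271.1, 126.9]
tool_rot: [0.781, 0.523, 0.285, -0.19]
wrist_force: [0.1, -0.8, 1.0]
opening: 49.9
grasp_force: 0.0
```

```bash
python3 -c "
from h import *
stat()
plan(np.array([602,-286,87])-120*SX,40,5,0)
c,K,W=grab('wrist'); save('w7',K,W,c); g=c.max(2)
o=np.array([602,-286,0])
print([proj(K,W,o+SX*x+SY*y+np.array([0,0,100])).round() for x in(-126,-114) for y in(-24,24)])
v=int(proj(K,W,o+SX*-120+np.array([0,0,100]))[1]);x=np.where(g[v,200:460]<50)[0]+200;print(v,x.min(),x.max(),len(x))
"
```

```text
t 9.32 q [-0.969  0.697  1.542  0.584  1.37  -0.837] tcp [ 478.6 -271.1  126.9] grasp [ 473.9 -282.4  141.5] z [ 0.248  0.594 -0.765] y [ 0.924 -0.382  0.002] F [ 0.1 -0.8  1. ] op 49.9 gf 0.0
tcp target [ 495.5 -229.4   72.4] dist 70.7 turn [ 0.3 -0.1 -0.1]
[-0.0001 -0.0001  0.0141] [ 0.05 -0.02 -0.02]
[-0.0001 -0.0001  0.0141] [ 0.05 -0.02 -0.02]
[-0.0001 -0.0001  0.0141] [ 0.05 -0.02 -0.02]
[-0.0001 -0.      0.0141] [ 0.05 -0.02 -0.02]
[-0.0001 -0.      0.0141] [ 0.05 -0.02 -0.02]
[array([306., 305.]), array([307., 206.]), array([334., 305.]), array([332., 206.])]
253 307 333 27
```

Everything lines up. I go in and close on the tab.

Request:
{"fn": "carry_out", "kwargs": {"rows": [[0,0,0.014,0,0,0,0.05],[0,0,0.014,0,0,0,0.05],[0,0,0.014,0,0,0,0.05],[0,0,0.014,0,0,0,0.05],[0,0,0.013,0,0,0,0.05],[0,0,0,0,0,0,0.05],[0,0,0,0,0,0,0.03],[0,0,0,0,0,0,0]]}}

```text
time: 10.03
tool_pos: [495.7, -231.3, 75.3]
tool_rot: [0.781, 0.523, 0.286, -0.188]
wrist_force: [0.8, 0.6, 0.4]
opening: 26.8
grasp_force: 0.0
```

Request:
{"fn": "carry_out", "kwargs": {"rows": [[0,0,0,0,0,0,0],[0,0,0,0,0,0,0],[0,0,0,0,0,0,0],[0,0,0,0,0,0,0],[0,0,0,0,0,0,0],[0,0,0,0,0,0,0],[0,0,0,0,0,0,0],[0,0,0,0,0,0,0]]}}

```text
time: 10.7
tool_pos: [494.8, -231.0, 75.3]
tool_rot: [0.781, 0.523, 0.285, -0.189]
wrist_force: [-7.5, -4.8, 7.5]
opening: 10.8
grasp_force: 58.5
```

```bash
python3 -c "
from h import *
stat()
s=robot.read_state(); r=R.from_quat(s['tool_rot']); print(r.inv().apply(-SX*37.4), (np.array(s['tool_pos'])-[602,-286,0])@SX)
c,K,W=grab('wrist'); save('w8',K,W,c)
for x in(-120.1,-157.5): print(proj(K,W,np.array([602,-286,60.3])+SX*x+SY*53.5).round(1))"
```

```text
t 10.7 q [-0.908  0.757  1.616  0.637  1.232 -0.879] tcp [ 494.8 -231.    75.3] grasp [ 490.1 -242.3   89.9] z [ 0.248  0.593 -0.766] y [ 0.924 -0.382  0.004] F [-7.5 -4.8  7.5] op 10.8 gf 58.5
[ -0.03907775 -37.39932861  -0.22066445] -120.00549242794492
[319.7 221.6]
[234.7 221.8]
```

Request:
{"fn": "carry_out", "kwargs": {"rows": [[0,-0.004,0,0,0,0,0],[0,-0.008,0,0,0,0,0],[0,-0.009,0,0,0,0,0],[0,-0.008,0,0,0,0,0],[0,-0.005,0,0,0,0,0],[0,-0.002,0,0,0,0,0],[0,0,0,0,0,0,0],[0,0,0,0,0,0,0]]}}

```text
time: 11.42
tool_pos: [463.1, -218.4, 75.3]
tool_rot: [0.781, 0.523, 0.286, -0.187]
wrist_force: [8.5, -6.1, 7.3]
opening: 11.1
grasp_force: 59.4
```

```bash
python3 -c "
from h import *
stat()
s=robot.read_state(); print((np.array(s['tool_pos'])-[602,-286,0])@SX)
c,K,W=grab('wrist'); save('w9',K,W,c)
h=cv2.cvtColor(c,cv2.COLOR_RGB2HSV).astype(int)
for nm,m in(('red',((h[...,0]<4)|(h[...,0]>174))&(h[...,1]>170)&(h[...,2]>90)),('yel',(h[...,0]>22)&(h[...,0]<34)&(h[...,1]>150)&(h[...,2]>60))):
    k,L,S,C=cv2.connectedComponentsWithStats(m.astype(np.uint8)); print(nm,[(S[i].tolist(),C[i].round(1).tolist()) for i in range(1,k) if S[i,4]>30])
x,y=proj(K,W,np.array([602,-286,60.3])+SX*-157.5+SY*53.5).astype(int); print(x,y)
np.set_printoptions(linewidth=250)
print(c[y-22:y+22:1,x-22:x+22,1])
"
```

```text
t 11.42 q [-0.939  0.732  1.7    0.635  1.194 -0.935] tcp [ 463.1 -218.4   75.3] grasp [ 458.3 -229.6   89.8] z [ 0.252  0.591 -0.767] y [ 0.923 -0.384  0.007] F [ 8.5 -6.1  7.3] op 11.1 gf 59.4
-154.1561171610052
red [([312, 228, 17, 28, 378], [319.6, 243.1])]
yel [([297, 206, 31, 35, 751], [310.3, 220.8])]
312 221
[[129 131 130 ... 134 134 129]
 [128 130 134 ... 126 133 130]
 [130 132 132 ... 130 131 130]
 ...
 [131 126 133 ... 135 130 135]
 [136 134 135 ... 139 141 138]
 [149 152 153 ... 153 152 155]]
```

```bash
python3 -c "
from h import *
import sys
np.set_printoptions(linewidth=250,threshold=100000)
c,K,W=load('w9'); c=c.astype(int)
print(c[206:242:2,294:330,1]); print((c[...,0]-c[...,1])[226:252:2,306:334])
"
```

```text
[[128 126 129 130 128 130 122 100  90  97  95 100  95 101  98  97  73  48  29  52  81  94  99  97  96  95  94  98  97  96 117 130 128 125 130 128]
 [131 129 130 133 147 157 164 168 167 165 166 168 168 167 168 164 127  72  43  84 135 165 168 164 166 165 163 160 163 166 161 148 128 123 129 127]
 [130 131 126 130 146 167 172 174 175 177 178 176 174 175 174 169 132  71  40  90 141 168 172 172 169 172 170 166 173 169 166 156 128 113 118 128]
 [133 129 123 134 155 170 178 176 174 176 177 174 174 174 173 171 134  73  44  84 139 172 170 170 176 169 173 170 171 169 168 159 136 110 117 127]
 [136 128 125 133 156 171 179 176 176 179 176 176 175 175 176 167 135  75  46  91 144 169 174 173 171 172 171 172 172 173 171 158 137 118 112 129]
 [132 126 119 133 159 170 181 180 176 176 177 178 180 174 177 172 134  75  46  89 138 171 173 174 174 173 173 172 171 175 167 163 143 118 113 127]
 [133 129 119 130 156 176 177 177 180 180 181 178 178 179 179 171 135  78  42  90 143 176 176 176 175 173 176 174 172 172 168 163 144 121 115 123]
 [131 125 123 135 161 176 178 183 180 183 181 179 178 180 179 175 137  
[... 2342 characters left out ...]
  -1   2]
 [ 13  15  13  17  50 109 137 136 134 137 137 137 139 135 137 135 137 135 141 136 138 133  90  33   1  -1   0   0]
 [  1   1  -3   6  45 110 137 139 136 135 139 137 135 135 135 133 137 138 134 137 139 131  88  28  -3  -7  -5  -5]
 [ -6  -6  -7  -1  39 108 134 136 136 137 138 137 136 136 134 138 138 137 137 137 137 133  89  25  -6  -8  -6  -3]
 [ -2  -5  -7  -1  43 110 136 135 136 136 137 135 132 134 136 140 136 134 136 138 139 135 102  31  -5  -8  -7  -9]
 [ -2  -6  -7  -1  41 110 134 133 136 136 134 134 138 136 136 137 135 133 136 137 136 136 108  33  -4  -8  -6  -6]
 [ -3  -5  -7   0  40 106 137 137 136 135 136 136 137 136 137 136 134 136 135 137 137 136 107  33  -6  -9  -6  -8]]
```

Request:
{"fn": "carry_out", "kwargs": {"rows": [[0,-0.0015,0,0,0,0,0],[0,-0.0012,0,0,0,0,0],[0,-0.0006,0,0,0,0,0],[0,0,0,0,0,0,0],[0,0,0,0,0,0,0],[0,0,0,0,0,0,0],[0,0,0,0,0,0,0],[0,0,0,0,0,0,0]]}}

```text
time: 12.13
tool_pos: [460.3, -217.2, 75.2]
tool_rot: [0.781, 0.523, 0.286, -0.187]
wrist_force: [7.9, -6.2, 8.1]
opening: 11.2
grasp_force: 59.5
```

```bash
cat > m.py <<'E'
from h import *
def meas(n):
    stat(); s=robot.read_state(); print((np.array(s['tool_pos'])-[602,-286,0])@SX)
    c,K,W=grab('wrist'); save(n,K,W,c); c=c.astype(int)
    x0,y0=proj(K,W,np.array([602,-286,60.3])+SX*-157.5+SY*53.5).astype(int)
    g=c[...,0]-c[...,1]; h=c[...,0]-c[...,2]
    # pointer body rows: widest red rows
    L=[];P=[]
    for v in range(y0-25,y0+40):
        r=np.clip(g[v,x0-30:x0+30]-40,0,None); r[r<0]=0
        if r.sum()>900: 
            x=np.arange(x0-30,x0+30); P.append((v,(r*x).sum()/r.sum()))
        row=c[v,x0-25:x0+25,1]; yel=(h[v,x0-25:x0+25]>60)
        if yel.sum()>15 and r.sum()<100:
            i=np.where(yel)[0]; a,b=i.min()+4,i.max()-3; d=np.clip(150-row[a:b],0,None)
            if d.sum()>100: L.append((v,(d*np.arange(a,b)).sum()/d.sum()+x0-25))
    P=np.array(P);L=np.array(L); print("line",np.median(L[:,1]).round(2),L[:,1].std().round(2),"rows",L[0,0],L[-1,0]," ptr first",P[:4].round(2).tolist(),"med",np.median(P[:,1]).round(2))
    l=np.median(L[:,1]);vl=L[:,0].mean()
    print("pull left mm:", (onz(K,W,np.median(P[:12,1]),P[2,0],60)-onz(K,W,l,vl,60.5))@SX)
E
python3 -c "
from m import *
meas('w10')"
```

```text
t 12.13 q [-0.942  0.729  1.707  0.635  1.191 -0.941] tcp [ 460.3 -217.2   75.2] grasp [ 455.5 -228.4   89.8] z [ 0.252  0.591 -0.767] y [ 0.923 -0.384  0.007] F [ 7.9 -6.2  8.1] op 11.2 gf 59.5
-157.22290574714629
line 318.88 0.14 rows 206.0 227.0  ptr first [[232.0, 319.37], [233.0, 319.39], [234.0, 319.23], [235.0, 319.33]] med 319.37
pull left mm: 0.17750360246682223
```

Request:
{"fn": "carry_out", "kwargs": {"rows": [[0,-0.0002,0,0,0,0,0],[0,0,0,0,0,0,0],[0,0,0,0,0,0,0],[0,0,0,0,0,0,0],[0,0,0,0,0,0,0],[0,0,0,0,0,0,0],[0,0,0,0,0,0,0],[0,0,0,0,0,0,0]]}}

```text
time: 12.85
tool_pos: [460.1, -217.1, 75.3]
tool_rot: [0.781, 0.523, 0.286, -0.187]
wrist_force: [9.2, -5.9, 8.6]
opening: 11.5
grasp_force: 59.4
```

```bash
python3 -c "
from m import *
meas('w11')
c,K,W=grab('side'); save('s11',K,W,c); g=c.max(2)
print('axis',[(z,proj(K,W,np.array([602.,-286,z])).round(1)) for z in(80,110,140,173)])
for v in range(146,192,4):
    x=np.where(g[v,285:322]<62)[0]+285; print(v,(x.min(),x.max(),len(x)) if len(x) else None,end='; ')
"
```

```text
t 12.85 q [-0.942  0.729  1.708  0.635  1.191 -0.941] tcp [ 460.1 -217.1   75.3] grasp [ 455.4 -228.4   89.8] z [ 0.252  0.591 -0.767] y [ 0.923 -0.384  0.007] F [ 9.2 -5.9  8.6] op 11.5 gf 59.4
-157.3649439128087
line 319.11 0.17 rows 206.0 227.0  ptr first [[232.0, 319.36], [233.0, 319.27], [234.0, 319.24], [235.0, 319.36]] med 319.36
pull left mm: 0.07017867226549278
axis [(80, array([303.2, 191.1])), (110, array([303. , 178.5])), (140, array([302.7, 165.6])), (173, array([302.4, 151. ]))]
146 None; 150 None; 154 (np.int64(306), np.int64(307), 2); 158 (np.int64(296), np.int64(308), 13); 162 (np.int64(296), np.int64(307), 12); 166 (np.int64(296), np.int64(307), 12); 170 (np.int64(296), np.int64(307), 12); 174 (np.int64(296), np.int64(307), 12); 178 (np.int64(292), np.int64(308), 15); 182 (np.int64(298), np.int64(307), 10); 186 (np.int64(298), np.int64(307), 10); 190 (np.int64(297), np.int64(308), 12);
```

The pointer is level within 0.1 mm, the torch stands upright in the collar, and the tab is held.

```bash
python3 -c "
from rig import robot
print(robot.finish_job())"
```

```text
the job is handed in; nothing more can be done
None
```

I handed the job in at about 13 s: the torch stands upright, seated and released in the collar, and the gripper is holding the shutter open with the pointer within about 0.1 mm of the index line; no verdict came back.

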